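# Roll a tin up to the lane's sprung stop and chock it

### The arm

A 6-joint arm with a two-finger parallel gripper is mounted at the origin on the work surface. World frame = base frame: x ahead of the robot, y to its left, z up, the work surface at z = 0. Lengths are in m, angles in rad, forces in N, time in s.
With the tool pointing down it reaches from about 0.225 to 0.875 m from the base axis. Payload 3.4 kg.
Tool frame: the origin (TCP) lies between the finger pads; the fingertips stand 11 mm ahead of it and the grasp point (between the pads) lies 8 mm behind it (tips_ahead is the distance from the TCP to the fingertips, in m); z points along the fingers, x is the direction in which the jaws open and shut, and the axes are right-handed (so a half turn about z gives the same grasp; the last joint's range is limited). The gripper opens to 85 mm and grips with 20 to 120 N. Pads are 22 mm wide; open, the fingers measure 114 mm over their backs; the gripper's body (76 mm by 85 mm) begins 54 mm behind the grasp point. The pads swing forward as they close: fully open they stand 13 mm farther back than shut.
Start: joints at [1.212, 0.276, 1.505, -0, 1.361, -0.121], TCP at [0.135, 0.559, 0.242] pointing down, gripper open.
Joint ranges: [-2.89, 2.89], [-0.75, 2.08], [0.22, 2.7], [-1.18, 4.32], [0.11, 2.71], [-2.7, 2.7]. Speed limits (rad/s): [2.57, 2.57, 3.14, 3.14, 3.14, 3.14].

### API

Orientations are given as a unit quaternion [w, x, y, z].
In Python, from rig import get_state, get_image, sign_off, masks_of, tips_ahead gives the robot as it stands.
- The arm moves only by the tool play_rows, never from a script. Its argument "series" is a list of rows, each an object of numbers: "fingers": the closure, from -1 (fully open) to 1 (shut); "dx", "dy", "dz": the shift along the world's x, y, z in mm; "turn": the turn about the world's z in rad. A call has 1 to 20 rows; each row shifts and turns the pose as measured when the row begins; what a row does not reach is not made up. A row lasts 1/12 s, in which the tool goes at most 41.7 mm and 7.16 degrees, less where a joint would pass 70% of its speed; a pose out of reach is approached as far as the arm can. A call with a gripper value outside its range is refused whole. The fingers move at their own pace and stop on an object; "squeeze" is the grip in N (left out, the last holds). Time passes only in rows, so rows that do not move let the fingers close. It gives the time, the measured TCP pose, the force and the opening at its end, in the units of the state.
- get_state(): the state, without advancing time (a new reading comes with each control period).
- get_image(name): name is "scene" or "top" or "wrist"; returns a dict with "pixels" (384x512x3 uint8, red, green, blue), "vfov" (degrees; the focal length in pixels is half the picture's height over the tangent of half this angle, whatever the lens; pixels are square), "cx", "cy" (the principal point, pixels), "rvec" (rotation vector, rad) and "tvec" (3), from world to camera coordinates, as OpenCV has them; the wrist camera has in their place "hand_eye" (4x4, takes a point from camera to tool coordinates, whose origin is the TCP and whose axes are the tool frame's). Camera axes: x right, y down, z forward; pixel columns grow to the right and rows downward; lengths in m; the calibration is good to about 2 mm. The wrist camera is an equidistant fisheye: a pixel r from the principal point sees the ray r / f radians off the axis. A picture is of the moment at which its call begins: read the wrist's pose just before it. There is no depth.
- sign_off(): hands the job in, once; it reports no verdict.
Trained networks look in a picture, given as the dict that the camera call returned (one of the last four; its "shot" number tells which), for a name from the list of things; names that differ only in an ending like _2 or _b are one class to them, and where a whole thing is asked for, a point or a joint stands for the part that bears it (a point fixed in the world has none). Each returns a list of dicts, best first, with "p" (0 to 1); they miss things now and then, are a little off and sometimes report something else, mostly with a low value. They report only what shows in the picture. A call takes as long as a camera call. They do not tell look-alikes from the thing itself.
- masks_of(picture, label): "region" (384x512 bool, what is visible of it) and "xy" ([column, row] in pixels, amid what is visible of it).
The state is a dict: "clock": time; "qpos": joint angles; "qd": joint speeds; "effort": joint torques, N m; "position": TCP position; "ee_rot": TCP orientation; "contact_force": force on the tool from outside, world axes, zero at the start; "moment": the same for the moment, N m; "width": finger opening in m.
Only numpy, scipy, OpenCV 4.12 (cv2) and the standard library are available. Lean on these libraries where they do the work, as an engineer would, in place of code of your own. Each camera call takes 0.05 s, during which the arm holds its last target. There are 200 camera calls.

### The job

With the fingers, gently roll the lying tin along the storeroom lane, never lifting it, until it just presses the sprung pad of the end stop in by a few millimetres, then ease off and leave it there without overrunning. Then take the rubber chock, set it down in the lane behind the tin with its ramp towards the tin, and push it up lightly until the pad gives a few millimetres again, so that when you let go the tin stays pinned snugly between chock and pad. Do not drive the pad hard in, and leave the jar, the standing tin and the bottle alone.

Things in the scene. Friction and masses are not known exactly. Their poses are not given: they have to be found in the camera images.
- lane: Fixed straight metal channel on the work surface, open at its -y end. Origin: on the work surface, on the centre line. y: rolling direction, towards the end stop; z up; x across. The floor (top at z = 12 mm) runs from y = -190 to +260 mm; inner width 120 mm (x = -60 to 60) between rails 6 mm thick that rise 10 mm above the floor.
- stop: End stop: fixed steel bracket, 80 mm wide, 70 mm high, across the lane's floor. Origin: on the floor in the middle of the bracket's near face (lane y = 222 mm, lane z = 12 mm); axes as the lane's. A rod on its near side carries an upright rubber pad on a spring, 60 mm wide, 44 mm high, 8 mm thick, centred 36.5 mm above the floor.
- stop_socket (a point): Where the rod enters the bracket's near face, 36.5 mm above the floor. The rod is clamped at a different length each time: the pad's near face stands 30 to 85 mm before this point (towards -y). That reach is not reported; it must be felt or seen. The pad gives about 1 mm per newton, bottoms at 14 mm, and comes back when relieved.
- tin: The full food tin itself, 0.3 to 0.5 kg, a cylinder 73 mm in diameter and 110 mm long that lies across the lane. Origin: at its centre. Its x axis is its long axis, across the lane; y and z turn as it rolls. It rolls easily (under 1 N) and stays where it is left. Once it meets the pad it turns no more and must slide, so the push rises by 2 to 8 N before the pad gives.
- tin_center (a point): Centre of the lying tin; 36.5 mm above the lane's floor while it lies there. It starts at lane y = -125 to -45 mm.
- chock: Loose black rubber chock, 0.3 kg, 44 mm wide (x), 68 long (y), 46 high, on the work surface beyond the lane's open end. Origin: centre of its underside. The ramp faces +y: nose at y = 34, z = 0, rising to the flat top's edge at y = 4, z = 46 mm; square back at y = -34. Its +y lies within 0.7 rad of the lane's. With the ramp touching the tin, the tin's centre is 54 mm ahead of this origin.
- chock_grip (a point): Point to grip the chock across its 44 mm width (x): mid-width, in the square rear part (12 mm behind its origin), half-way up (23 mm above its underside). Axes as the chock's. Let go on the lane's floor, its friction holds about 2 N.
- jar: Amber glass jar, 76 mm in diameter, 90 mm high, standing beyond the lane. Origin: centre of its underside. Leave alone.
- standing_tin: Tin standing upright beyond the lane, 73 mm in diameter, 80 mm high. Origin: centre of its underside. Leave alone.
- bottle: Green glass bottle, 72 mm in diameter, 200 mm high, standing on the right. Origin: centre of its underside. Leave alone.
Not all that is in view belongs to the job. What is meant by the chock is not purple, and is the larger of those in its own colour.

How it is judged:
By the outcome, as a careful person would: the job done as asked, in the order asked, and still so for the second after the job is handed in, with the robot touching nothing.
It also fails if it takes over 72 s, if anything falls off the work surface, if the arm or the gripper's body presses on something with over 40 N, if the wrist force passes 120 N, or if a joint passes its speed limit or range.

## Working session

There is one attempt and no reset: what is moved stays moved. The work goes in short steps, Python scripts to look and compute and a tool call to move; the robot and the scene stay as the last step left them, time stands still between calls to the robot, and variables do not carry over. Pictures are saved under pics/ and viewed, about 8 in all and at most 12, crops included, and the job is handed in when it is done.

Besides the shell and the picture viewer there is one more tool, called after ">>>" by a JSON object that holds its "method" and its "body". play_rows: Moves the arm, as the interface text tells. Its arguments: {"type":"object","properties":{"series":{"type":"array"},"squeeze":{"type":"number"}},"required":["series"]}

```bash
ls && mkdir -p pics && cat > h.py <<'E'
import numpy as np, cv2
from rig import *
def save(im,name,crop=None,scale=1):
    p=im["pixels"][:,:,::-1]
    if crop: a,b,c,d=crop; p=p[b:d,a:c]
    cv2.imwrite("pics/"+name,cv2.resize(p,None,fx=scale,fy=scale,interpolation=cv2.INTER_CUBIC))
def cam(im):
    R=cv2.Rodrigues(np.array(im["rvec"],float))[0];t=np.array(im["tvec"],float).ravel()
    f=im["pixels"].shape[0]/2/np.tan(np.radians(im["vfov"])/2)
    return R,t,f
def ray(im,px,z):
    R,t,f=cam(im);d=R.T@np.array([(px[0]-im["cx"])/f,(px[1]-im["cy"])/f,1]);c=-R.T@t
    return c+d*(z-c[2])/d[2]
def proj(im,P):
    R,t,f=cam(im);q=R@np.array(P,float)+t
    return np.array([im["cx"]+f*q[0]/q[2],im["cy"]+f*q[1]/q[2]])
E
python3 - <<'E'
from h import *
s=get_state();print({k:np.round(v,3) for k,v in s.items()},tips_ahead if not callable(tips_ahead) else tips_ahead())
for n in("scene","top"):
    im=get_image(n);save(im,n+"0.png",scale=1.5)
    R,t,f=cam(im);print(n,-R.T@t,f)
    for l in("lane","stop","tin","chock","jar","standing_tin","bottle"):
        for m in masks_of(im,l)[:4]:
            ys,xs=np.nonzero(m["region"])
            print(l,round(m["p"],2),np.round(m["xy"]),len(xs),xs.min(),xs.max(),ys.min(),ys.max(),ray(im,m["xy"],0.03).round(3))
E
```

```text
pics
{'clock': np.float64(0.0), 'qpos': array([ 1.212,  0.277,  1.506,  0.   ,  1.361, -0.121]), 'qd': array([ 0.   ,  0.   ,  0.   ,  0.001, -0.001,  0.001]), 'effort': array([ 0.0000e+00, -4.1678e+01, -2.4582e+01,  0.0000e+00,  1.1000e-02,
        0.0000e+00]), 'position': array([0.135, 0.558, 0.241]), 'ee_rot': array([ 0.   ,  0.786,  0.618, -0.001]), 'contact_force': array([0.291, 0.192, 0.177]), 'moment': array([-0.027,  0.017, -0.012]), 'width': np.float64(0.086)} 0.011
scene [1.37766592 0.52106454 0.89697801] 425.72452294240765
lane 0.64 [315. 220.] 4970 223 379 179 260 [0.554 0.161 0.03 ]
stop 0.75 [360. 232.] 668 342 380 213 250 [0.527 0.288 0.03 ]
tin 0.58 [264. 192.] 956 247 285 175 214 [ 0.53 -0.03  0.03]
chock 0.88 [200. 160.] 341 187 208 150 169 [ 0.507 -0.308  0.03 ]
chock 0.85 [177. 145.] 264 169 189 136 153 [ 0.481 -0.436  0.03 ]
jar 0.56 [251. 245.] 962 235 262 225 265 [0.735 0.062 0.03 ]
jar 0.52 [138. 168.] 1183 126 154 134 194 [ 0.657 -0.458  0.03 ]
standing_tin 0.75 [198. 224.] 762 186 211 207 242 [ 0.751 -0.114  0.03 ]
bottle 0.75 [139. 167.] 1136 126 154 135 194 [ 0.653 -0.456  0.03 ]
top [ 0.55816237 -0.06396538  0.9346358 ] 361.46559291732177
lane 0.96 [175. 212.] 8066 85 278 180 241 [0.536 0.13  0.03 ]
stop 0.91 [107. 212.] 843 85 127 199 232 [0.535 0.299 0.03 ]
tin 0.74 [231. 209.] 1436 215 247 184 232 [ 0.545 -0.008  0.03 ]
chock 0.87 [346. 266.] 319 337 356 254 277 [ 0.402 -0.296  0.03 ]
chock 0.8 [405. 244.] 581 394 418 232 258 [ 0.458 -0.445  0.03 ]
chock 0.68 [358. 227.] 599 339 372 217 238 [ 0.5   -0.328  0.03 ]
jar 0.58 [201. 129.] 882 186 218 111 145 [0.745 0.068 0.03 ]
jar 0.33 [392. 148.] 1331 367 420 129 164 [ 0.701 -0.414  0.03 ]
standing_tin 0.94 [268. 123.] 807 255 284 107 141 [ 0.761 -0.101  0.03 ]
bottle 0.88 [389. 145.] 1380 366 419 129 165 [ 0.707 -0.408  0.03 ]
```

View pics/top0.png

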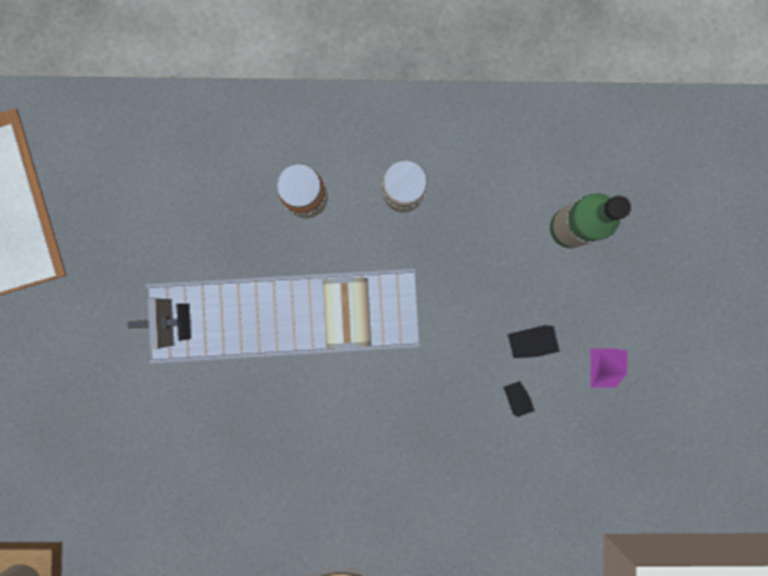

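View pics/scene0.png

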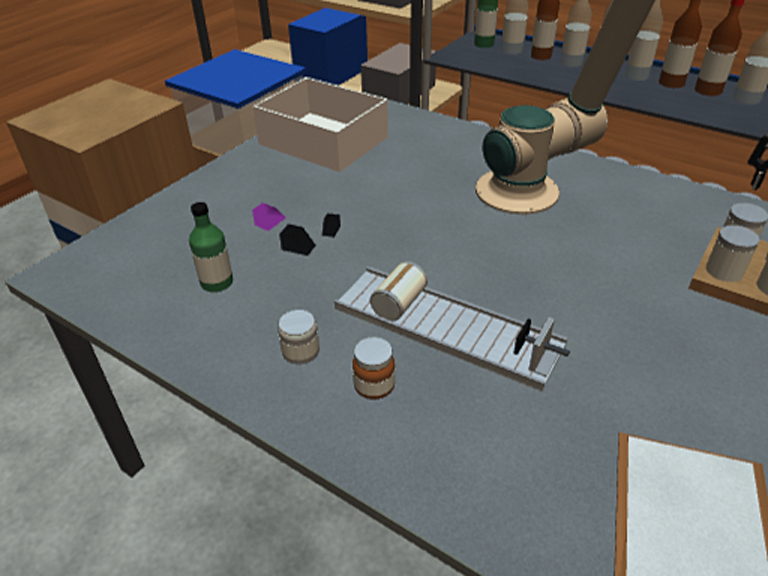

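The lane runs along world +y (left in the top view), with the tin at (231,209) and the pad near (122,214) in top pixels. Three things could be taken for the chock: large black (358,227), small black (346,266) and purple (405,244). By the description it is the large black one. Next I fit the poses and check it in a close crop.

```bash
cat >> h.py <<'E'
from scipy.optimize import minimize
def hullmask(im,P):
    m=np.zeros((384,512),np.uint8);q=np.array([proj(im,p) for p in P])
    S=4;m=np.zeros((384*S,512*S),np.uint8)
    cv2.fillConvexPoly(m,cv2.convexHull(((q+.5)*S).astype(np.int32)),255)
    return cv2.resize(m,(512,384),interpolation=cv2.INTER_AREA)/255.
def rot(a): c,s=np.cos(a),np.sin(a); return np.array([[c,-s,0],[s,c,0],[0,0,1]])
def fit(ims,masks,V,x0,step=(.01,.01,.08),z=0,fixyaw=None):
    def cost(x):
        yaw=x[2] if fixyaw is None else fixyaw
        P=V@rot(yaw).T+[x[0],x[1],z];c=0
        for im,m in zip(ims,masks):
            h=hullmask(im,P);c+=1-np.minimum(h,m).sum()/np.maximum(h,m).sum()
        return c
    best=None;x0=np.array(x0,float)
    for k in range(3):
        n=len(x0);sx=np.vstack([x0]+[x0+np.eye(n)[i]*step[i]*(-1)**k for i in range(n)])
        r=minimize(cost,x0,method="Nelder-Mead",options=dict(initial_simplex=sx,xatol=1e-4,fatol=1e-5));x0=r.x
    return r.x,r.fun
CH=np.array([[sx*.022,y,z] for sx in(-1,1) for y,z in((.034,0),(.004,.046),(-.034,.046),(-.034,0))])
LN=np.array([[sx*.066,y,z] for sx in(-1,1) for y in(-.19,.26) for z in(0,.022)])
a=np.linspace(0,2*np.pi,40)
TN=np.array([[sx*.055,.0365*np.cos(t),.0365*np.sin(t)] for sx in(-1,1) for t in a])
E
python3 - <<'E'
from h import *
T=get_image("top");Sc=get_image("scene")
def mk(im,l,near=None):
    ms=masks_of(im,l)
    if near is not None: ms=sorted(ms,key=lambda m:np.hypot(*(np.array(m["xy"])-near)))
    return ms[0]["region"].astype(float)
lt=np.maximum(mk(T,"lane"),np.maximum(mk(T,"tin"),mk(T,"stop")*0));
print("chock each",fit([T],[mk(T,"chock",(358,227))],CH,[.49,-.32,0]))
c,e=fit([T,Sc],[mk(T,"chock",(358,227)),mk(Sc,"chock",(200,160))],CH,[.49,-.32,0]);print("chock",c,e)
L,e=fit([T],[np.maximum(lt,mk(T,"stop"))],LN,[.53,.1,0]);print("lane",L,e)
tn,e=fit([T,Sc],[mk(T,"tin"),mk(Sc,"tin")],TN,[.54,0],z=.0485,fixyaw=L[2]);print("tin",tn,e)
tn,e=fit([T],[mk(T,"tin")],TN,[.54,0],z=.0485,fixyaw=L[2]);print("tin top",tn,e)
d=rot(L[2]).T@np.array([tn[0]-L[0],tn[1]-L[1],0]);print("tin in lane",d)
for n,im in(("top",T),("scene",Sc)):
    v=im["pixels"].copy()
    v=cv2.resize(v,None,fx=3,fy=3,interpolation=cv2.INTER_CUBIC)
    for V,x,z in((CH,c,0),(LN,L,0),(TN,[*tn,L[2]],.0485)):
        q=np.array([proj(im,p) for p in V@rot(x[2]).T+[x[0],x[1],z]])
        cv2.polylines(v,[cv2.convexHull(((q+.5)*3).astype(np.int32))],True,(255,0,0),1)
    if n=="top": A=v[165*3:285*3,75*3:75*3+800//1]; B=v[200*3:285*3,320*3:430*3]
    else: C=v[130*3:265*3,160*3:160*3+740]
cv2.imwrite("pics/fit1.png",A[:,:,::-1]); 
W=max(B.shape[1],C.shape[1]);D=np.zeros((660,W,3),np.uint8);D[:B.shape[0],:B.shape[1]]=B;D[255:255+C.shape[0],:C.shape[1]]=C
D=D[:600];cv2.imwrite("pics/fit2.png",D[:,:,::-1])
E
```

```text
chock each (array([ 0.49840543, -0.32201976,  0.25548168]), np.float64(0.059975234075889894))
chock [ 0.49942434 -0.32207362  0.25529337] 0.14654224487788836
lane [0.54412357 0.06320661 0.06598286] 0.026803703665977507
tin [ 0.54783505 -0.01002782] 1.0336643908184522
tin top [ 0.54783505 -0.01002782] 0.033664390818452294
tin in lane [-0.00112531 -0.07331979  0.        ]
```

View pics/fit1.png

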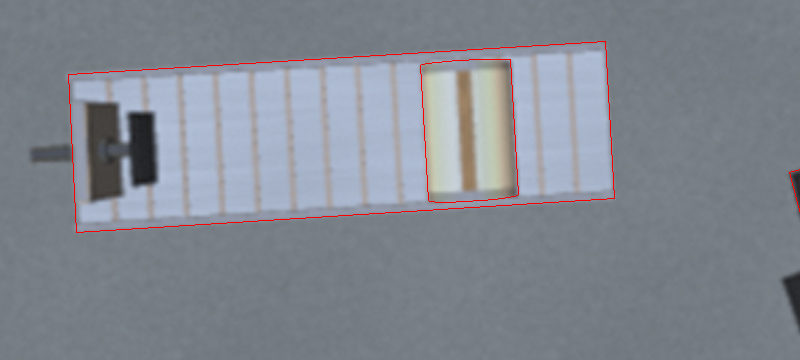

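View pics/fit2.png

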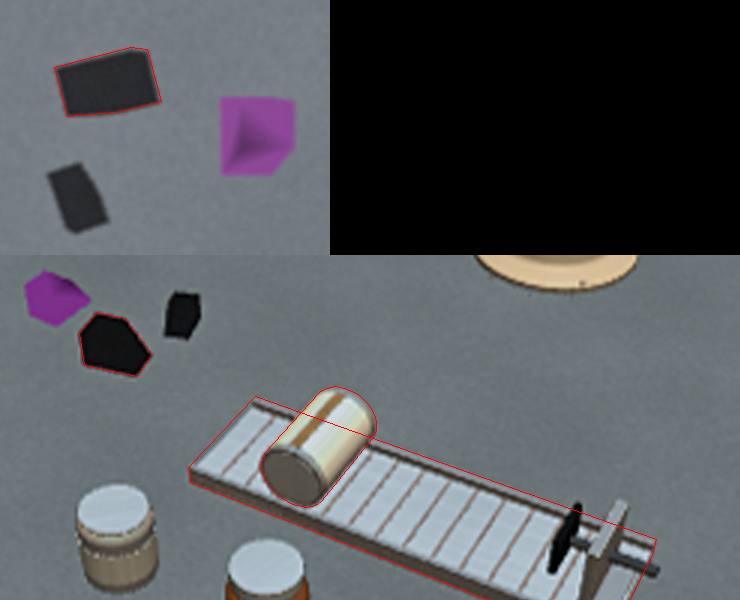

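The red outlines sit well on the large black chock (ramp towards the lane), the lane and the tin. They give the lane origin at (0.544, 0.063) with yaw 0.066, the tin at lane y ≈ -73 mm, and the chock at (0.499, -0.322) with yaw 0.255. In top pixels the pad spans columns ≈118–127. I now go above the spot behind the tin, with the jaws across the lane.

>>> {"method": "play_rows", "body": {"series": [{"dx": 21, "dy": -32, "turn": -0.063, "fingers": -0.2}, {"dx": 21, "dy": -32, "turn": -0.063, "fingers": -0.2}, {"dx": 21, "dy": -32, "turn": -0.063, "fingers": -0.2}, {"dx": 21, "dy": -32, "turn": -0.063, "fingers": -0.2}, {"dx": 21, "dy": -32, "turn": -0.063, "fingers": -0.2}, {"dx": 21, "dy": -32, "turn": -0.063, "fingers": -0.2}, {"dx": 21, "dy": -32, "turn": -0.063, "fingers": -0.2}, {"dx": 21, "dy": -32, "turn": -0.063, "fingers": -0.2}, {"dx": 21, "dy": -32, "turn": -0.063, "fingers": -0.2}, {"dx": 21, "dy": -32, "turn": -0.063, "fingers": -0.2}, {"dx": 21, "dy": -32, "turn": -0.063, "fingers": -0.2}, {"dx": 21, "dy": -32, "turn": -0.063, "fingers": -0.2}, {"dx": 21, "dy": -32, "turn": -0.063, "fingers": -0.2}, {"dx": 21, "dy": -32, "turn": -0.063, "fingers": -0.2}, {"dx": 21, "dy": -32, "turn": -0.063, "fingers": -0.2}, {"dx": 21, "dy": -32, "turn": -0.063, "fingers": -0.2}, {"dx": 21, "dy": -32, "turn": -0.063, "fingers": -0.2}, {"dx": 21, "dy": -32, "turn": -0.063, "fingers": -0.2}, {"dx": 21, "dy": -32, "turn": -0.063, "fingers": -0.2}, {"dx": 21, "dy": -32, "turn": -0.063, "fingers": -0.2}]}}

```text
invalid input at $.series[0]: expected keys fingers, dx, dy, dz, turn
```

```bash
cat >> h.py <<'E'
LO=np.array([.5441,.0632,0]);LY=.066
def tolane(p): return rot(LY).T@(np.array(p)-LO)
def toworld(p): return rot(LY)@np.array(p)+LO
def st():
    s=get_state();q=s["ee_rot"];w,x,y,z=q
    ang=np.arctan2(2*(x*y+w*z),1-2*(y*y+z*z))
    print("t",round(float(s["clock"]),2),"tcp",np.round(s["position"],4),"lane mm",np.round(tolane(s["position"])*1e3,1),"jaw",round(ang,4),"F lane",np.round(rot(LY).T@s["contact_force"],2),"w",round(float(s["width"]),4))
    return s
E
python3 - <<'E'
from h import *
st()
T=get_image("top");p=T["pixels"].astype(int).sum(2)
# pad: black pixels near (122,214)
m=(p<130);m[:, :110]=0;m[:,140:]=0;m[:195]=0;m[240:]=0
ys,xs=np.nonzero(m);print(xs.min(),xs.max(),ys.min(),ys.max(),len(xs))
# pad hull fit by 1 param (lane y of near face)
best=[]
for yn in np.arange(.12,.2,.001):
    V=[toworld([sx*.03,yn+d,.0485+sz*.022]) for sx in(-1,1) for d in(0,.008) for sz in(-1,1)]
    h=hullmask(T,V);best.append((1-np.minimum(h,m).sum()/np.maximum(h,m).sum(),yn))
print(sorted(best)[:4])
tn,e=fit([T],[masks_of(T,"tin")[0]["region"].astype(float)],TN,[.54,0],z=.0485,fixyaw=LY);print(tn,tolane([*tn,0]),e)
E
```

```text
t 1.4 tcp [0.1355 0.5589 0.2423] lane mm [-375.   521.5  242.3] jaw 1.333 F lane [-0.11 -0.81 -0.92] w 0.0854
119 125 203 225 136
[(np.float64(0.4598299118407526), np.float64(0.18700000000000006)), (np.float64(0.4598383253119013), np.float64(0.18400000000000005)), (np.float64(0.4600822020176859), np.float64(0.18500000000000005)), (np.float64(0.46619052749857615), np.float64(0.18600000000000005))]
[ 0.5472008  -0.01086239] [-0.00179052 -0.07410565  0.        ] 0.06920035638712552
```

>>> {"method": "play_rows", "body": {"series": [{"dx": 21, "dy": -32, "dz": 0, "turn": -0.063, "fingers": -0.2}, {"dx": 21, "dy": -32, "dz": 0, "turn": -0.063, "fingers": -0.2}, {"dx": 21, "dy": -32, "dz": 0, "turn": -0.063, "fingers": -0.2}, {"dx": 21, "dy": -32, "dz": 0, "turn": -0.063, "fingers": -0.2}, {"dx": 21, "dy": -32, "dz": 0, "turn": -0.063, "fingers": -0.2}, {"dx": 21, "dy": -32, "dz": 0, "turn": -0.063, "fingers": -0.2}, {"dx": 21, "dy": -32, "dz": 0, "turn": -0.063, "fingers": -0.2}, {"dx": 21, "dy": -32, "dz": 0, "turn": -0.063, "fingers": -0.2}, {"dx": 21, "dy": -32, "dz": 0, "turn": -0.063, "fingers": -0.2}, {"dx": 21, "dy": -32, "dz": 0, "turn": -0.063, "fingers": -0.2}, {"dx": 21, "dy": -32, "dz": 0, "turn": -0.063, "fingers": -0.2}, {"dx": 21, "dy": -32, "dz": 0, "turn": -0.063, "fingers": -0.2}, {"dx": 21, "dy": -32, "dz": 0, "turn": -0.063, "fingers": -0.2}, {"dx": 21, "dy": -32, "dz": 0, "turn": -0.063, "fingers": -0.2}, {"dx": 21, "dy": -32, "dz": 0, "turn": -0.063, "fingers": -0.2}, {"dx": 21, "dy": -32, "dz": 0, "turn": -0.063, "fingers": -0.2}, {"dx": 21, "dy": -32, "dz": 0, "turn": -0.063, "fingers": -0.2}, {"dx": 21, "dy": -32, "dz": 0, "turn": -0.063, "fingers": -0.2}, {"dx": 21, "dy": -32, "dz": 0, "turn": -0.063, "fingers": -0.2}, {"dx": 21, "dy": -32, "dz": 0, "turn": -0.063, "fingers": -0.2}]}}

```text
clock: 3.17
position: [0.5644, -0.1068, 0.2454]
ee_rot: [-0.0, 1.0, 0.011, 0.009]
contact_force: [0.2, 0.5, 0.4]
width: 0.051
```

```bash
python3 - <<'E'
from h import *
st()
T=get_image("top")
for c,z in((127.3,.0265),(126,.0265),(118,.0705)): print(c,tolane(ray(T,(c,214),z)))
E
```

```text
t 3.17 tcp [ 0.5644 -0.1068  0.2454] lane mm [   9.  -170.9  245.4] jaw 0.022 F lane [0.25 0.45 0.38] w 0.051
127.3 [-0.00038424  0.18705557  0.0265    ]
126 [-1.82395495e-04  1.90272779e-01  2.65000000e-02]
118 [0.00128138 0.19369184 0.0705    ]
```

>>> {"method": "play_rows", "body": {"series": [{"dx": -3, "dy": 5, "dz": -27, "turn": 0.011, "fingers": -0.2}, {"dx": -3, "dy": 5, "dz": -27, "turn": 0.011, "fingers": -0.2}, {"dx": -3, "dy": 5, "dz": -27, "turn": 0.011, "fingers": -0.2}, {"dx": -2, "dy": 5, "dz": -27, "turn": 0.011, "fingers": -0.2}, {"dx": 0, "dy": 0, "dz": -27, "turn": 0, "fingers": -0.2}, {"dx": 0, "dy": 0, "dz": -27, "turn": 0, "fingers": -0.2}, {"dx": 0, "dy": 0, "dz": -22, "turn": 0, "fingers": -0.2}, {"dx": 0, "dy": 0, "dz": -10, "turn": 0, "fingers": -0.2}, {"dx": 0, "dy": 0, "dz": -5, "turn": 0, "fingers": -0.2}, {"dx": 0, "dy": 0, "dz": 0, "turn": 0, "fingers": -0.2}]}}

```text
clock: 4.05
position: [0.5612, -0.0988, 0.0391]
ee_rot: [0.005, 0.999, 0.028, 0.016]
contact_force: [0.2, -0.7, 0.6]
width: 0.0514
```

```bash
python3 - <<'E'
from h import *
st()
im=get_image("scene");save(im,"s1.png",crop=(200,120,400,280),scale=4)
E
```

```text
t 4.05 tcp [ 0.5612 -0.0988  0.0391] lane mm [   6.4 -162.8   39.1] jaw 0.0569 F lane [ 0.12 -0.72  0.6 ] w 0.0514
```

View pics/s1.png

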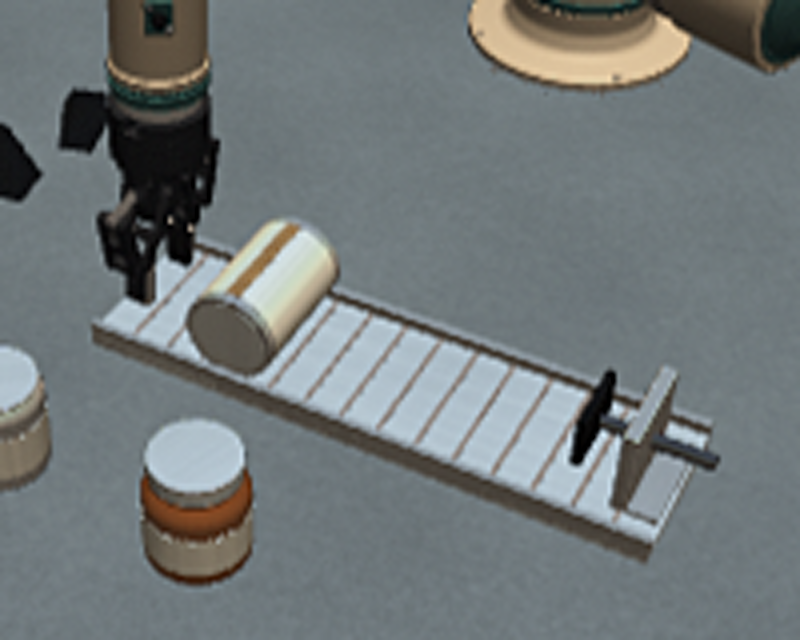

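The fingers stand in the lane behind the tin, and in the crop the pad (590,420) and bracket (645,440) are clear of it. I close up to the tin and roll it gently.

>>> {"method": "play_rows", "body": {"series": [{"dx": -3, "dy": 8, "dz": -1, "turn": 0.003, "fingers": -0.2}, {"dx": -3, "dy": 8, "dz": -1, "turn": 0.003, "fingers": -0.2}, {"dx": -3, "dy": 8, "dz": -1, "turn": 0.003, "fingers": -0.2}, {"dx": 0, "dy": 4, "dz": 0, "turn": 0, "fingers": -0.2}, {"dx": 0, "dy": 4, "dz": 0, "turn": 0, "fingers": -0.2}, {"dx": 0, "dy": 4, "dz": 0, "turn": 0, "fingers": -0.2}, {"dx": 0, "dy": 3, "dz": 0, "turn": 0, "fingers": -0.2}, {"dx": 0, "dy": 3, "dz": 0, "turn": 0, "fingers": -0.2}, {"dx": 0, "dy": 3, "dz": 0, "turn": 0, "fingers": -0.2}, {"dx": 0, "dy": 3, "dz": 0, "turn": 0, "fingers": -0.2}]}}

```text
clock: 4.93
position: [0.5559, -0.0465, 0.0426]
ee_rot: [0.007, 0.999, 0.034, 0.022]
contact_force: [-0.2, 0.1, 0.1]
width: 0.0514
```

```bash
cat > look.py <<'E'
from h import *
st();T=get_image("top")
tn,e=fit([T],[masks_of(T,"tin")[0]["region"].astype(float)],TN,[.54,0,LY] if 0 else list(toworld([0,tolane(get_state()["position"])[1]+.048,0])[:2]),z=.0485,fixyaw=LY);print("tin lane",(tolane([*tn,0])*1e3).round(1),round(e,3))
E
python3 look.py
```

```text
t 4.93 tcp [ 0.5559 -0.0465  0.0426] lane mm [   4.6 -110.2   42.6] jaw 0.0681 F lane [-0.19  0.09  0.08] w 0.0514
tin lane [ -1.2 -61.9   0. ] 0.993
```

>>> {"method": "play_rows", "body": {"series": [{"dx": -0.6, "dy": 5, "dz": -0.7, "turn": 0, "fingers": -0.2}, {"dx": -0.6, "dy": 5, "dz": -0.7, "turn": 0, "fingers": -0.2}, {"dx": -0.6, "dy": 5, "dz": -0.7, "turn": 0, "fingers": -0.2}, {"dx": -0.6, "dy": 5, "dz": -0.7, "turn": 0, "fingers": -0.2}, {"dx": -0.6, "dy": 5, "dz": -0.7, "turn": 0, "fingers": -0.2}, {"dx": -0.6, "dy": 5, "dz": -0.7, "turn": 0, "fingers": -0.2}, {"dx": -0.6, "dy": 5, "dz": -0.7, "turn": 0, "fingers": -0.2}, {"dx": -0.6, "dy": 5, "dz": -0.7, "turn": 0, "fingers": -0.2}, {"dx": -0.6, "dy": 5, "dz": -0.7, "turn": 0, "fingers": -0.2}, {"dx": -0.6, "dy": 5, "dz": -0.7, "turn": 0, "fingers": -0.2}, {"dx": -0.6, "dy": 5, "dz": -0.7, "turn": 0, "fingers": -0.2}, {"dx": -0.6, "dy": 5, "dz": -0.7, "turn": 0, "fingers": -0.2}, {"dx": -0.6, "dy": 4, "dz": -0.7, "turn": 0, "fingers": -0.2}, {"dx": -0.6, "dy": 4, "dz": -0.7, "turn": 0, "fingers": -0.2}, {"dx": -0.6, "dy": 3, "dz": -0.7, "turn": 0, "fingers": -0.2}]}}

```text
clock: 6.28
position: [0.5456, 0.0319, 0.0305]
ee_rot: [0.007, 0.999, 0.034, 0.022]
contact_force: [0.0, 0.2, 0.2]
width: 0.0513
```

```bash
python3 - <<'E'
from h import *
st();im=get_image("scene")
for m in masks_of(im,"tin"):
  print(m["p"],m["xy"],tolane(ray(im,m["xy"],.06)),m["region"].sum())
E
```

```text
t 6.28 tcp [0.5456 0.0319 0.0305] lane mm [ -0.6 -31.4  30.5] jaw 0.0678 F lane [0.05 0.22 0.17] w 0.0513
0.83 [294.1, 202.0] [0.00509362 0.02374089 0.06      ] 1009
```

>>> {"method": "play_rows", "body": {"series": [{"dx": -0.3, "dy": 5, "dz": 0.3, "turn": 0, "fingers": -0.2}, {"dx": -0.3, "dy": 5, "dz": 0.3, "turn": 0, "fingers": -0.2}, {"dx": -0.3, "dy": 5, "dz": 0.3, "turn": 0, "fingers": -0.2}, {"dx": -0.3, "dy": 5, "dz": 0.3, "turn": 0, "fingers": -0.2}, {"dx": -0.3, "dy": 5, "dz": 0.3, "turn": 0, "fingers": -0.2}, {"dx": -0.3, "dy": 5, "dz": 0.3, "turn": 0, "fingers": -0.2}, {"dx": -0.3, "dy": 5, "dz": 0.3, "turn": 0, "fingers": -0.2}, {"dx": -0.3, "dy": 5, "dz": 0.3, "turn": 0, "fingers": -0.2}, {"dx": -0.3, "dy": 5, "dz": 0.3, "turn": 0, "fingers": -0.2}, {"dx": -0.3, "dy": 5, "dz": 0.3, "turn": 0, "fingers": -0.2}, {"dx": -0.3, "dy": 5, "dz": 0.3, "turn": 0, "fingers": -0.2}, {"dx": -0.3, "dy": 5, "dz": 0.3, "turn": 0, "fingers": -0.2}, {"dx": -0.3, "dy": 5, "dz": 0.3, "turn": 0, "fingers": -0.2}, {"dx": -0.3, "dy": 5, "dz": 0.3, "turn": 0, "fingers": -0.2}, {"dx": -0.3, "dy": 4, "dz": 0.3, "turn": 0, "fingers": -0.2}, {"dx": -0.3, "dy": 4, "dz": 0.3, "turn": 0, "fingers": -0.2}, {"dx": -0.3, "dy": 3, "dz": 0.3, "turn": 0, "fingers": -0.2}, {"dx": -0.2, "dy": 2, "dz": 0, "turn": 0, "fingers": -0.2}, {"dx": 0, "dy": 0, "dz": 0, "turn": 0, "fingers": -0.2}]}}

```text
clock: 7.97
position: [0.5398, 0.1239, 0.0363]
ee_rot: [0.007, 0.999, 0.034, 0.022]
contact_force: [-0.7, -0.9, -0.9]
width: 0.0512
```

```bash
python3 - <<'E'
from h import *
st();im=get_image("scene");T=get_image("top")
a=cv2.resize(im["pixels"][170:260,260:400],None,fx=4,fy=4,interpolation=cv2.INTER_CUBIC);b=cv2.resize(T["pixels"][185:245,80:220],None,fx=4,fy=4,interpolation=cv2.INTER_CUBIC)
cv2.imwrite("pics/c1.png",np.vstack([a,b])[:,:,::-1])
E
```

```text
t 7.97 tcp [0.5398 0.1239 0.0363] lane mm [-0.3 60.8 36.3] jaw 0.0683 F lane [-0.79 -0.84 -0.94] w 0.0512
```

View pics/c1.png

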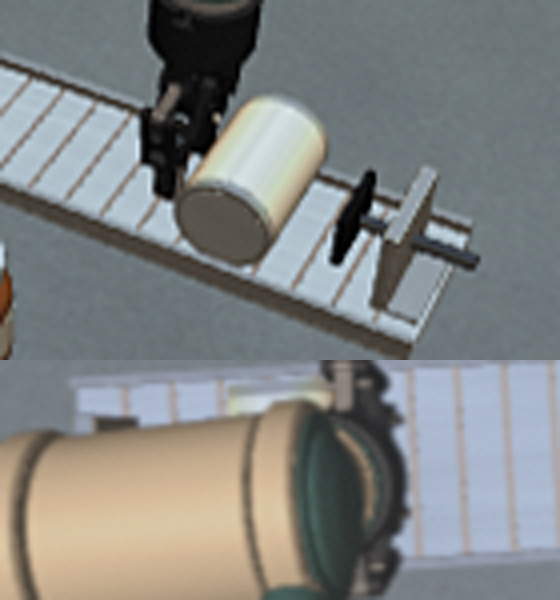

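In the scene crop (top), the tin (250,180) is rolling square ahead of the fingers, with a gap of a few cm to the pad at (350,215). I measure the gap in that picture.

```bash
cat > gap.py <<'E'
from h import *
st();im=get_image("scene");p=im["pixels"].astype(int)
ms=masks_of(im,"tin");m=ms[0]["region"].astype(float)
y0=tolane(get_state()["position"])[1]+.0475
def sc(V,m): h=hullmask(im,V);return 1-np.minimum(h,m).sum()/np.maximum(h,m).sum()
r=[]
for x in(-.004,-.002,0,.002):
  for y in np.arange(y0-.02,y0+.02,.001): r.append((sc(TN@rot(LY).T+toworld([x,y,.0485]),m),round(x,3),round(y,4)))
print("tin scene",ms[0]["p"],min(r),"geom",y0.round(4))
q=proj(im,toworld([0,.185,.0485])).astype(int)
b=np.zeros((384,512));w=(p.sum(2)<110);b[q[1]-18:q[1]+18,q[0]-12:q[0]+12]=w[q[1]-18:q[1]+18,q[0]-12:q[0]+12]
r=[(sc([toworld([sx*.03+x,y+d,.0485+s*.022]) for sx in(-1,1) for d in(0,.008) for s in(-1,1)],b),round(x,3),round(y,4)) for x in(-.004,0,.004) for y in np.arange(.13,.2,.001)]
print("pad near",min(r),b.sum())
E
python3 gap.py
```

```text
t 8.07 tcp [0.5399 0.1235 0.0363] lane mm [-0.2 60.4 36.3] jaw 0.0681 F lane [ 0.34  0.43 -0.44] w 0.0511
tin scene 0.61 (np.float64(0.05727100520239947), 0.002, np.float64(0.1177)) geom 0.1077
pad near (np.float64(0.2897249498182607), 0, np.float64(0.186)) 104.0
```

>>> {"method": "play_rows", "body": {"series": [{"dx": -0.2, "dy": 3, "dz": 0, "turn": 0, "fingers": -0.2}, {"dx": -0.2, "dy": 3, "dz": 0, "turn": 0, "fingers": -0.2}, {"dx": -0.2, "dy": 3, "dz": 0, "turn": 0, "fingers": -0.2}, {"dx": -0.2, "dy": 3, "dz": 0, "turn": 0, "fingers": -0.2}, {"dx": -0.2, "dy": 3, "dz": 0, "turn": 0, "fingers": -0.2}, {"dx": -0.2, "dy": 2, "dz": 0, "turn": 0, "fingers": -0.2}, {"dx": -0.2, "dy": 1, "dz": 0, "turn": 0, "fingers": -0.2}, {"dx": 0, "dy": 1, "dz": 0, "turn": 0, "fingers": -0.2}]}}

```text
clock: 8.83
position: [0.5385, 0.1434, 0.0363]
ee_rot: [0.007, 0.999, 0.033, 0.022]
contact_force: [-0.2, 0.2, -0.2]
width: 0.0511
```

```bash
python3 gap.py
```

```text
t 8.83 tcp [0.5385 0.1434 0.0363] lane mm [-0.3 80.4 36.3] jaw 0.0667 F lane [-0.23  0.25 -0.19] w 0.0511Traceback (most recent call last):
  File "gap.py", line 3, in <module>
    ms=masks_of(im,"tin");m=ms[0]["region"].astype(float)
                            ~~^^^
IndexError: list index out of range
```

>>> {"method": "play_rows", "body": {"series": [{"dx": -0.1, "dy": 2, "dz": 0, "turn": 0, "fingers": -0.2}, {"dx": -0.1, "dy": 1, "dz": 0, "turn": 0, "fingers": -0.2}, {"dx": -0.1, "dy": 1, "dz": 0, "turn": 0, "fingers": -0.2}, {"dx": -0.1, "dy": 1, "dz": 0, "turn": 0, "fingers": -0.2}, {"dx": -0.1, "dy": 1, "dz": 0, "turn": 0, "fingers": -0.2}]}}

```text
clock: 9.35
position: [0.538, 0.1495, 0.0363]
ee_rot: [0.007, 0.999, 0.033, 0.022]
contact_force: [-0.6, 0.1, -0.2]
width: 0.0511
```

```bash
python3 gap.py
```

```text
t 9.35 tcp [0.538  0.1495 0.0363] lane mm [-0.4 86.5 36.3] jaw 0.0662 F lane [-0.62  0.15 -0.22] w 0.0511
tin scene 0.82 (np.float64(0.07392612703937507), 0.002, np.float64(0.1352)) geom 0.1342
pad near (np.float64(0.2966418922584495), 0, np.float64(0.186)) 103.0
```

>>> {"method": "play_rows", "body": {"series": [{"dx": -0.1, "dy": 2, "dz": 0, "turn": 0, "fingers": -0.2}, {"dx": -0.1, "dy": 2, "dz": 0, "turn": 0, "fingers": -0.2}, {"dx": -0.1, "dy": 1, "dz": 0, "turn": 0, "fingers": -0.2}, {"dx": 0, "dy": 1, "dz": 0, "turn": 0, "fingers": -0.2}]}}

```text
clock: 9.78
position: [0.5377, 0.1559, 0.0363]
ee_rot: [0.007, 0.999, 0.033, 0.022]
contact_force: [-0.8, 0.5, -0.5]
width: 0.0514
```

>>> {"method": "play_rows", "body": {"series": [{"dx": -0.1, "dy": 1, "dz": 0, "turn": 0, "fingers": -0.2}, {"dx": 0, "dy": 1, "dz": 0, "turn": 0, "fingers": -0.2}]}}

```text
clock: 9.95
position: [0.5376, 0.1582, 0.0363]
ee_rot: [0.007, 0.999, 0.033, 0.022]
contact_force: [-0.4, 0.2, 0.6]
width: 0.0515
```

>>> {"method": "play_rows", "body": {"series": [{"dx": -0.1, "dy": 1, "dz": 0, "turn": 0, "fingers": -0.2}, {"dx": 0, "dy": 1, "dz": 0, "turn": 0, "fingers": -0.2}]}}

```text
clock: 10.12
position: [0.5375, 0.1604, 0.0363]
ee_rot: [0.007, 0.999, 0.033, 0.022]
contact_force: [0.4, -0.9, -0.5]
width: 0.0514
```

```bash
python3 gap.py
```

```text
t 10.12 tcp [0.5375 0.1604 0.0363] lane mm [-0.2 97.5 36.3] jaw 0.0663 F lane [ 0.29 -0.94 -0.5 ] w 0.0514
tin scene 0.67 (np.float64(0.04328765777022747), 0.002, np.float64(0.145)) geom 0.145
pad near (np.float64(0.3068015005708693), 0, np.float64(0.186)) 101.0
```

>>> {"method": "play_rows", "body": {"series": [{"dx": -0.1, "dy": 1, "dz": 0, "turn": 0, "fingers": -0.2}, {"dx": 0, "dy": 0, "dz": 0, "turn": 0, "fingers": -0.2}]}}

```text
clock: 10.38
position: [0.5374, 0.1616, 0.0363]
ee_rot: [0.007, 0.999, 0.033, 0.022]
contact_force: [0.0, 0.1, 0.4]
width: 0.0515
```

>>> {"method": "play_rows", "body": {"series": [{"dx": -0.1, "dy": 1, "dz": 0, "turn": 0, "fingers": -0.2}, {"dx": 0, "dy": 0, "dz": 0, "turn": 0, "fingers": -0.2}]}}

```text
clock: 10.55
position: [0.5373, 0.1626, 0.0363]
ee_rot: [0.007, 0.999, 0.033, 0.022]
contact_force: [0.2, 0.2, 0.3]
width: 0.0513
```

>>> {"method": "play_rows", "body": {"series": [{"dx": -0.1, "dy": 1, "dz": 0, "turn": 0, "fingers": -0.2}, {"dx": 0, "dy": 0, "dz": 0, "turn": 0, "fingers": -0.2}]}}

```text
clock: 10.72
position: [0.5372, 0.1638, 0.0363]
ee_rot: [0.007, 0.999, 0.033, 0.022]
contact_force: [-0.5, 0.1, -0.1]
width: 0.0513
```

>>> {"method": "play_rows", "body": {"series": [{"dx": -0.1, "dy": 1, "dz": 0, "turn": 0, "fingers": -0.2}, {"dx": 0, "dy": 0, "dz": 0, "turn": 0, "fingers": -0.2}]}}

```text
clock: 10.88
position: [0.5371, 0.1648, 0.0363]
ee_rot: [0.007, 0.999, 0.033, 0.022]
contact_force: [-0.3, -0.8, -0.6]
width: 0.0514
```

>>> {"method": "play_rows", "body": {"series": [{"dx": -0.1, "dy": 1, "dz": 0, "turn": 0, "fingers": -0.2}, {"dx": 0, "dy": 0, "dz": 0, "turn": 0, "fingers": -0.2}]}}

```text
clock: 11.05
position: [0.537, 0.1655, 0.0364]
ee_rot: [0.008, 0.999, 0.033, 0.022]
contact_force: [0.6, 0.1, -0.3]
width: 0.0509
```

>>> {"method": "play_rows", "body": {"series": [{"dx": -0.1, "dy": 1, "dz": 0, "turn": 0, "fingers": -0.2}, {"dx": 0, "dy": 0, "dz": 0, "turn": 0, "fingers": -0.2}]}}

```text
clock: 11.22
position: [0.537, 0.1658, 0.0367]
ee_rot: [0.008, 0.999, 0.033, 0.022]
contact_force: [-0.4, 0.2, 0.1]
width: 0.0512
```

```bash
python3 gap.py
```

```text
t 11.22 tcp [0.537  0.1658 0.0367] lane mm [ -0.3 102.8  36.7] jaw 0.0672 F lane [-0.42  0.18  0.14] w 0.0512
tin scene 0.64 (np.float64(0.08685934489402691), 0.002, np.float64(0.1503)) geom 0.1503
pad near (np.float64(0.33267836386782523), 0, np.float64(0.188)) 96.0
```

>>> {"method": "play_rows", "body": {"series": [{"dx": -0.1, "dy": 1.5, "dz": 0, "turn": 0, "fingers": -0.2}, {"dx": -0.1, "dy": 1.5, "dz": 0, "turn": 0, "fingers": -0.2}]}}

```text
clock: 11.48
position: [0.537, 0.1673, 0.0369]
ee_rot: [0.01, 0.999, 0.034, 0.022]
contact_force: [0.5, -5.0, 2.0]
width: 0.0514
```

```bash
python3 gap.py; python3 -c "
from h import *
print(get_state()['effort'].round(2))"
```

```text
t 11.48 tcp [0.537  0.1673 0.0369] lane mm [ -0.2 104.3  36.9] jaw 0.0682 F lane [ 0.15 -5.05  1.99] w 0.0514
tin scene 0.78 (np.float64(0.06077362978457812), 0.002, np.float64(0.151)) geom 0.152
pad near (np.float64(0.3204153017600355), 0, np.float64(0.188)) 97.0
[ 2.840e+00 -4.243e+01 -1.748e+01  1.100e+00 -5.400e-01 -3.000e-02]
```

>>> {"method": "play_rows", "body": {"series": [{"dx": -0.1, "dy": 2, "dz": 0, "turn": 0, "fingers": -0.2}]}}

```text
clock: 11.67
position: [0.537, 0.1685, 0.037]
ee_rot: [0.01, 0.999, 0.034, 0.022]
contact_force: [-0.5, -6.3, 1.3]
width: 0.0514
```

>>> {"method": "play_rows", "body": {"series": [{"dx": -0.1, "dy": 2, "dz": 0, "turn": 0, "fingers": -0.2}]}}

```text
clock: 11.75
position: [0.5369, 0.1695, 0.037]
ee_rot: [0.011, 0.999, 0.034, 0.022]
contact_force: [0.2, -7.5, 2.2]
width: 0.0516
```

```bash
python3 gap.py
```

```text
t 11.75 tcp [0.5369 0.1695 0.037 ] lane mm [ -0.2 106.5  37. ] jaw 0.0692 F lane [-0.31 -7.53  2.23] w 0.0516
tin scene 0.96 (np.float64(0.08690718038528888), 0.002, np.float64(0.1541)) geom 0.1541
pad near (np.float64(0.3416705993393109), 0.004, np.float64(0.191)) 94.0
```

The force rises by about 1.1 N/mm, from 5.0 to 7.5 N, so the pad is giving by roughly 4 mm. Vision puts its face 186→191 mm. I ease off slowly.

>>> {"method": "play_rows", "body": {"series": [{"dx": 0, "dy": -1, "dz": 0, "turn": 0, "fingers": -0.2}, {"dx": 0, "dy": -1, "dz": 0, "turn": 0, "fingers": -0.2}, {"dx": 0, "dy": -1, "dz": 0, "turn": 0, "fingers": -0.2}, {"dx": 0, "dy": -1, "dz": 0, "turn": 0, "fingers": -0.2}, {"dx": 0, "dy": -1, "dz": 0, "turn": 0, "fingers": -0.2}, {"dx": 0, "dy": -1, "dz": 0, "turn": 0, "fingers": -0.2}, {"dx": 0, "dy": -1, "dz": 0, "turn": 0, "fingers": -0.2}]}}

```text
clock: 12.43
position: [0.5363, 0.1643, 0.036]
ee_rot: [0.009, 0.999, 0.034, 0.022]
contact_force: [0.3, -1.0, 0.6]
width: 0.0512
```

```bash
python3 gap.py
```

```text
t 12.43 tcp [0.5363 0.1643 0.036 ] lane mm [ -1.1 101.4  36. ] jaw 0.0678 F lane [ 0.27 -1.    0.64] w 0.0512
tin scene 0.68 (np.float64(0.06305153226950233), 0.002, np.float64(0.1497)) geom 0.1487
pad near (np.float64(0.3006276662228622), 0.004, np.float64(0.187)) 102.0
```

>>> {"method": "play_rows", "body": {"series": [{"dx": 0, "dy": -2, "dz": 0, "turn": 0, "fingers": -0.2}, {"dx": 0.2, "dy": -4, "dz": 0, "turn": 0, "fingers": -0.2}, {"dx": 0.5, "dy": -8, "dz": 0, "turn": 0, "fingers": -0.2}, {"dx": 0.7, "dy": -10, "dz": 0, "turn": 0, "fingers": -0.2}, {"dx": 0.7, "dy": -10, "dz": 5, "turn": 0, "fingers": -0.2}, {"dx": 0.7, "dy": -10, "dz": 20, "turn": 0, "fingers": -0.2}, {"dx": 0, "dy": 0, "dz": 30, "turn": 0, "fingers": -0.2}, {"dx": 0, "dy": 0, "dz": 30, "turn": 0, "fingers": -0.2}, {"dx": 0, "dy": 0, "dz": 30, "turn": 0, "fingers": -0.2}]}}

```text
clock: 13.28
position: [0.5328, 0.1115, 0.1486]
ee_rot: [0.011, 0.999, 0.033, 0.012]
contact_force: [0.2, 0.7, -1.0]
width: 0.0515
```

```bash
python3 gap.py
```

```text
t 13.28 tcp [0.5328 0.1115 0.1486] lane mm [ -8.1  48.9 148.6] jaw 0.0659 F lane [ 0.25  0.7  -0.98] w 0.0515
tin scene 0.67 (np.float64(0.6181183748723861), -0.004, np.float64(0.1167)) geom 0.0967
pad near (np.float64(0.3006276662228622), 0.004, np.float64(0.187)) 102.0
```

>>> {"method": "play_rows", "body": {"series": [{"dx": -2, "dy": -35, "dz": 5, "turn": 0.015, "fingers": -1}, {"dx": -2, "dy": -35, "dz": 5, "turn": 0.015, "fingers": -1}, {"dx": -2, "dy": -35, "dz": 5, "turn": 0.015, "fingers": -1}, {"dx": -2, "dy": -35, "dz": 5, "turn": 0.015, "fingers": -1}, {"dx": -2, "dy": -35, "dz": 0, "turn": 0.015, "fingers": -1}, {"dx": -2, "dy": -35, "dz": 0, "turn": 0.015, "fingers": -1}, {"dx": -2, "dy": -35, "dz": 0, "turn": 0.015, "fingers": -1}, {"dx": -2, "dy": -35, "dz": 0, "turn": 0.015, "fingers": -1}, {"dx": -2, "dy": -35, "dz": 0, "turn": 0.015, "fingers": -1}, {"dx": -2, "dy": -35, "dz": 0, "turn": 0.015, "fingers": -1}, {"dx": -2, "dy": -35, "dz": 0, "turn": 0.015, "fingers": -1}, {"dx": -2, "dy": -30, "dz": 0, "turn": 0.015, "fingers": -1}, {"dx": 0, "dy": -10, "dz": 0, "turn": 0, "fingers": -1}, {"dx": 0, "dy": 0, "dz": 0, "turn": 0, "fingers": -1}]}}

```text
clock: 14.55
position: [0.5016, -0.3414, 0.1734]
ee_rot: [0.008, 0.992, 0.125, 0.021]
contact_force: [0.7, 0.0, 0.6]
width: 0.085
```

```bash
python3 - <<'E'
from h import *
s=st()
T=get_image("top");Sc=get_image("scene")
tn=masks_of(T,"tin")
if tn: print("tin",[(tolane([*fit([T],[tn[0]["region"].astype(float)],TN,[.535,.21],z=.0485,fixyaw=LY)[0],0])*1e3).round(1)])
for im,n in((T,(358,227)),(Sc,(200,160))):
    ms=sorted(masks_of(im,"chock"),key=lambda m:np.hypot(*(np.array(m["xy"])-n)))
    if ms: print(ms[0]["xy"],fit([im],[ms[0]["region"].astype(float)],CH,[.499,-.322,.255]))
g=rot(.2553)@[0,-.012,0]+[.499,-.322,0];print("grip",g)
E
```

```text
t 14.55 tcp [ 0.5016 -0.3414  0.1734] lane mm [ -69.1 -400.9  173.4] jaw 0.2516 F lane [ 0.75 -0.    0.6 ] w 0.085
tin [array([ -1. , 150.6,   0. ])]
[357.2, 226.1] (array([ 0.49777991, -0.32230343,  0.2313512 ]), np.float64(0.06358664809369008))
[196.9, 158.6] (array([ 0.50278282, -0.32008615,  0.23642864]), np.float64(0.061504896240296314))
grip [ 0.50203043 -0.33361105  0.        ]
```

>>> {"method": "play_rows", "body": {"series": [{"dx": 0, "dy": 4, "dz": -25, "turn": 0, "fingers": -1}, {"dx": 0, "dy": 3, "dz": -25, "turn": 0, "fingers": -1}, {"dx": 0, "dy": 1, "dz": -25, "turn": 0, "fingers": -1}, {"dx": 0, "dy": 0, "dz": -20, "turn": 0, "fingers": -1}, {"dx": 0, "dy": 0, "dz": -10, "turn": 0, "fingers": -1}, {"dx": 0, "dy": 0, "dz": -5, "turn": 0, "fingers": -1}, {"dx": 0, "dy": 0, "dz": 0, "turn": 0, "fingers": -1}]}}

```text
clock: 15.38
position: [0.5063, -0.3171, 0.0648]
ee_rot: [0.009, 0.991, 0.135, 0.025]
contact_force: [1.2, 0.2, -0.2]
width: 0.0858
```

```bash
python3 - <<'E'
from h import *
s=st()
im=get_image("wrist");save(im,"w1.png",scale=1.5)
E
```

```text
t 15.38 tcp [ 0.5063 -0.3171  0.0648] lane mm [ -62.8 -376.9   64.8] jaw 0.271 F lane [ 1.18  0.16 -0.23] w 0.0858
```

View pics/w1.png

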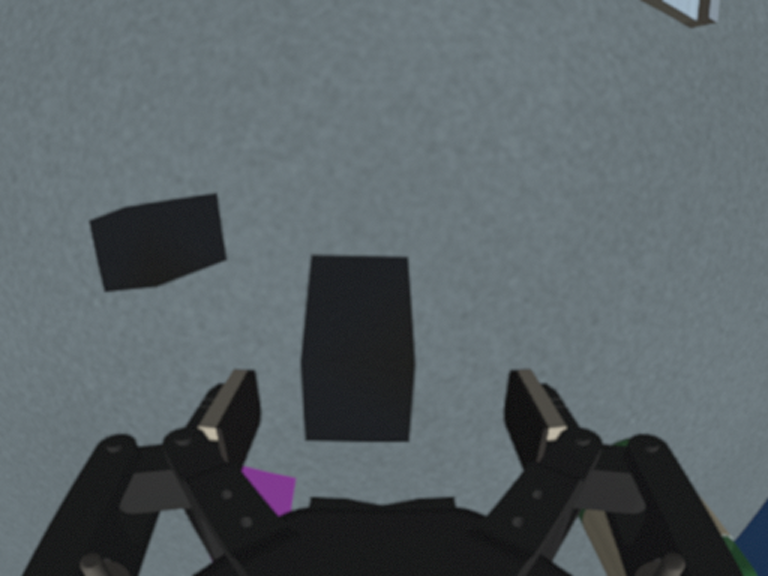

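The wrist view shows the large chock at (358,350), aligned with the jaws, ramp up-picture and a little left of the jaws' middle (383). I work out its corners.

```bash
python3 - <<'E'
from h import *
from scipy.spatial.transform import Rotation as Ro
s=get_state();im=get_image("wrist")
q=s["ee_rot"];R=Ro.from_quat([q[1],q[2],q[3],q[0]]).as_matrix();H=np.array(im["hand_eye"])
f=192/np.tan(np.radians(im["vfov"])/2)
def wr(px,z):
    u=np.array([px[0]/1.5-im["cx"],px[1]/1.5-im["cy"]]);r=np.hypot(*u);th=r/f
    d=np.array([*(u/r*np.sin(th)),np.cos(th)]);d=R@H[:3,:3]@d;o=R@H[:3,3]+s["position"]
    return o+d*(z-o[2])/d[2]
P={k:wr(p,z) for k,p,z in(("bl",(306,439),.046),("br",(409,440),.046),("el",(302,364),.046),("er",(414,364),.046),("nl",(312,255),0),("nr",(408,257),0))}
for k,v in P.items(): print(k,v.round(4))
back=(P["bl"]+P["br"])/2;edge=(P["el"]+P["er"])/2;nose=(P["nl"]+P["nr"])/2
d=nose-back;yaw=np.arctan2(-d[0],d[1]);print("yaw",yaw,"len",np.hypot(d[0],d[1]),"width",np.hypot(*(P["er"]-P["el"])[:2]))
o=(back+nose)/2;print("origin",o,"grip",(o+rot(yaw)@[0,-.012,0]))
E
```

```text
bl [ 0.4875 -0.3609  0.046 ]
br [ 0.5299 -0.3507  0.046 ]
el [ 0.4791 -0.3251  0.046 ]
er [ 0.5207 -0.3144  0.046 ]
nl [ 0.4719 -0.2956  0.    ]
nr [ 0.5144 -0.2854  0.    ]
yaw 0.23378035294736782 len 0.06713880923064787 width 0.04288214212114528
origin [ 0.50093347 -0.32314596  0.023     ] grip [ 0.50371335 -0.33481954  0.023     ]
```

>>> {"method": "play_rows", "body": {"series": [{"dx": -1, "dy": -6, "dz": 0, "turn": -0.01, "fingers": -1}, {"dx": -1, "dy": -6, "dz": 0, "turn": -0.01, "fingers": -1}, {"dx": -1, "dy": -5, "dz": 0, "turn": 0, "fingers": -1}, {"dx": 0, "dy": 0, "dz": -5, "turn": 0, "fingers": -1}, {"dx": 0, "dy": 0, "dz": -5, "turn": 0, "fingers": -1}, {"dx": 0, "dy": 0, "dz": 0, "turn": 0, "fingers": -1}]}}

```text
clock: 15.98
position: [0.5068, -0.3408, 0.0611]
ee_rot: [0.015, 0.992, 0.123, 0.029]
contact_force: [0.4, -0.0, 0.2]
width: 0.0851
```

```bash
python3 -c "
from h import *
st()"
```

```text
t 15.98 tcp [ 0.5068 -0.3408  0.0611] lane mm [ -63.9 -400.7   61.1] jaw 0.248 F lane [ 0.36 -0.05  0.23] w 0.0851
```

>>> {"method": "play_rows", "body": {"series": [{"dx": -1, "dy": 0, "dz": 38, "turn": 0, "fingers": -1}, {"dx": -1, "dy": 0, "dz": 38, "turn": 0, "fingers": -1}, {"dx": -1, "dy": 0, "dz": 38, "turn": 0, "fingers": -1}, {"dx": 0, "dy": 0, "dz": 0, "turn": 0, "fingers": -1}, {"dx": 0, "dy": 0, "dz": 0, "turn": 0, "fingers": -1}]}}

```text
clock: 16.4
position: [0.5006, -0.3389, 0.1754]
ee_rot: [0.011, 0.992, 0.122, 0.026]
contact_force: [-0.0, 0.3, -0.7]
width: 0.0852
```

>>> {"method": "play_rows", "body": {"series": [{"dx": 0, "dy": 0, "dz": -6, "turn": 0, "fingers": -1}, {"dx": 0, "dy": 0, "dz": -6, "turn": 0, "fingers": -1}, {"dx": 0, "dy": 0, "dz": -6, "turn": 0, "fingers": -1}, {"dx": 0, "dy": 0, "dz": -6, "turn": 0, "fingers": -1}, {"dx": 0, "dy": 0, "dz": -6, "turn": 0, "fingers": -1}, {"dx": 0, "dy": 0, "dz": -6, "turn": 0, "fingers": -1}, {"dx": 0, "dy": 0, "dz": -6, "turn": 0, "fingers": -1}, {"dx": 0, "dy": 0, "dz": -6, "turn": 0, "fingers": -1}]}}

```text
clock: 17.07
position: [0.4981, -0.3366, 0.117]
ee_rot: [0.008, 0.992, 0.122, 0.023]
contact_force: [0.7, 0.7, 0.2]
width: 0.0851
```

```bash
sed -i 's|    return s$|    print("tilt",np.round([2*(x*z+w*y),2*(y*z-w*x)],4));return s|' h.py && python3 -c "
from h import *
st()"
```

```text
t 17.07 tcp [ 0.4981 -0.3366  0.117 ] lane mm [ -72.2 -395.9  117. ] jaw 0.2458 F lane [0.74 0.7  0.2 ] w 0.0851
tilt [ 0.0478 -0.0097]
```

>>> {"method": "play_rows", "body": {"series": [{"dx": 1, "dy": 0.5, "dz": -6, "turn": 0, "fingers": -1}, {"dx": 1, "dy": 0.5, "dz": -6, "turn": 0, "fingers": -1}, {"dx": 1, "dy": 0.5, "dz": -6, "turn": 0, "fingers": -1}, {"dx": 1, "dy": 0.5, "dz": -6, "turn": 0, "fingers": -1}, {"dx": 1, "dy": 0, "dz": -6, "turn": 0, "fingers": -1}, {"dx": 1, "dy": 0, "dz": -5, "turn": 0, "fingers": -1}, {"dx": 0, "dy": 0, "dz": -5, "turn": 0, "fingers": -1}, {"dx": 0, "dy": 0, "dz": -4, "turn": 0, "fingers": -1}, {"dx": 0, "dy": 0, "dz": -3, "turn": 0, "fingers": -1}, {"dx": 0, "dy": 0, "dz": 0, "turn": 0, "fingers": -1}]}}

```text
clock: 17.9
position: [0.5044, -0.3338, 0.0627]
ee_rot: [0.007, 0.992, 0.122, 0.022]
contact_force: [-0.0, 0.2, -0.7]
width: 0.0857
```

```bash
python3 -c "
from h import *
st()"
```

```text
t 17.9 tcp [ 0.5044 -0.3338  0.0627] lane mm [ -65.8 -393.5   62.7] jaw 0.2459 F lane [-0.03  0.17 -0.7 ] w 0.0857
tilt [ 0.0457 -0.0078]
```

>>> {"method": "play_rows", "body": {"series": [{"dx": 0, "dy": 0, "dz": -5, "turn": 0, "fingers": -1}, {"dx": 0, "dy": 0, "dz": -5, "turn": 0, "fingers": -1}, {"dx": 0, "dy": 0, "dz": -5, "turn": 0, "fingers": -1}, {"dx": 0, "dy": 0, "dz": -5, "turn": 0, "fingers": -1}, {"dx": 0, "dy": 0, "dz": -5, "turn": 0, "fingers": -1}, {"dx": 0, "dy": 0, "dz": -4, "turn": 0, "fingers": -1}, {"dx": 0, "dy": 0, "dz": -2, "turn": 0, "fingers": -1}, {"dx": 0, "dy": 0, "dz": 0, "turn": 0, "fingers": -1}]}}

```text
clock: 18.57
position: [0.5045, -0.3341, 0.0289]
ee_rot: [0.007, 0.992, 0.122, 0.023]
contact_force: [0.3, 0.1, -0.3]
width: 0.0851
```

```bash
python3 -c "
from h import *
st()"
```

```text
t 18.57 tcp [ 0.5045 -0.3341  0.0289] lane mm [ -65.7 -393.9   28.9] jaw 0.2456 F lane [ 0.27  0.13 -0.35] w 0.0851
tilt [ 0.0465 -0.0086]
```

>>> {"method": "play_rows", "body": {"series": [{"dx": 0, "dy": 0, "dz": 0, "turn": 0, "fingers": 1}, {"dx": 0, "dy": 0, "dz": 0, "turn": 0, "fingers": 1}, {"dx": 0, "dy": 0, "dz": 0, "turn": 0, "fingers": 1}, {"dx": 0, "dy": 0, "dz": 0, "turn": 0, "fingers": 1}, {"dx": 0, "dy": 0, "dz": 0, "turn": 0, "fingers": 1}, {"dx": 0, "dy": 0, "dz": 0, "turn": 0, "fingers": 1}, {"dx": 0, "dy": 0, "dz": 0, "turn": 0, "fingers": 1}, {"dx": 0, "dy": 0, "dz": 0, "turn": 0, "fingers": 1}], "squeeze": 35}}

```text
clock: 19.23
position: [0.5043, -0.3343, 0.0293]
ee_rot: [0.007, 0.992, 0.122, 0.022]
contact_force: [-0.4, 0.9, -0.7]
width: 0.0437
```

```bash
python3 -c "
from h import *
st()"
```

```text
t 19.23 tcp [ 0.5043 -0.3343  0.0293] lane mm [ -65.9 -394.    29.3] jaw 0.2461 F lane [-0.3   0.92 -0.68] w 0.0437
tilt [ 0.0462 -0.0091]
```

>>> {"method": "play_rows", "body": {"series": [{"dx": 0, "dy": 0, "dz": 8, "turn": 0, "fingers": 1}, {"dx": 0, "dy": 0, "dz": 10, "turn": 0, "fingers": 1}, {"dx": 0, "dy": 0, "dz": 10, "turn": 0, "fingers": 1}, {"dx": 0, "dy": 0, "dz": 10, "turn": 0, "fingers": 1}, {"dx": 0, "dy": 0, "dz": 10, "turn": 0, "fingers": 1}, {"dx": 0, "dy": 0, "dz": 10, "turn": 0, "fingers": 1}, {"dx": 0, "dy": 0, "dz": 5, "turn": 0, "fingers": 1}, {"dx": 0, "dy": 0, "dz": 0, "turn": 0, "fingers": 1}]}}

```text
clock: 19.9
position: [0.504, -0.3337, 0.0996]
ee_rot: [0.007, 0.992, 0.122, 0.023]
contact_force: [0.4, -0.3, -3.1]
width: 0.0439
```

```bash
python3 -c "
from h import *
st()"
```

```text
t 19.9 tcp [ 0.504  -0.3337  0.0996] lane mm [ -66.2 -393.4   99.6] jaw 0.2461 F lane [ 0.38 -0.3  -3.14] w 0.0439
tilt [ 0.0466 -0.009 ]
```

>>> {"method": "play_rows", "body": {"series": [{"dx": 1.6, "dy": 20, "dz": 0, "turn": -0.009, "fingers": 1}, {"dx": 1.6, "dy": 20, "dz": 0, "turn": -0.009, "fingers": 1}, {"dx": 1.6, "dy": 20, "dz": 0, "turn": -0.009, "fingers": 1}, {"dx": 1.6, "dy": 20, "dz": 0, "turn": -0.009, "fingers": 1}, {"dx": 1.6, "dy": 20, "dz": 0, "turn": -0.009, "fingers": 1}, {"dx": 1.6, "dy": 20, "dz": 0, "turn": -0.009, "fingers": 1}, {"dx": 1.6, "dy": 20, "dz": 0, "turn": -0.009, "fingers": 1}, {"dx": 1.6, "dy": 20, "dz": 0, "turn": -0.009, "fingers": 1}, {"dx": 1.6, "dy": 20, "dz": 0, "turn": -0.009, "fingers": 1}, {"dx": 1.6, "dy": 20, "dz": 0, "turn": -0.009, "fingers": 1}, {"dx": 1.6, "dy": 20, "dz": 0, "turn": -0.009, "fingers": 1}, {"dx": 1.6, "dy": 20, "dz": 0, "turn": -0.009, "fingers": 1}, {"dx": 1.6, "dy": 20, "dz": 0, "turn": -0.009, "fingers": 1}, {"dx": 1.6, "dy": 20, "dz": 0, "turn": -0.009, "fingers": 1}, {"dx": 1.6, "dy": 20, "dz": 0, "turn": -0.009, "fingers": 1}, {"dx": 1.6, "dy": 20, "dz": 0, "turn": -0.009, "fingers": 1}, {"dx": 1.6, "dy": 15, "dz": 0, "turn": -0.009, "fingers": 1}, {"dx": 1.6, "dy": 10, "dz": 0, "turn": -0.009, "fingers": 1}, {"dx": 1.6, "dy": 5, "dz": 0, "turn": -0.009, "fingers": 1}, {"dx": 0, "dy": 0, "dz": 0, "turn": 0, "fingers": 1}]}}

```text
clock: 21.57
position: [0.531, 0.0316, 0.0999]
ee_rot: [0.01, 0.999, 0.031, 0.02]
contact_force: [-0.4, -0.2, -2.2]
width: 0.0437
```

```bash
python3 -c "
from h import *
st()"
```

```text
t 21.57 tcp [0.531  0.0316 0.0999] lane mm [-15.1 -30.7  99.9] jaw 0.0618 F lane [-0.38 -0.16 -2.23] w 0.0437
tilt [ 0.0414 -0.0188]
```

>>> {"method": "play_rows", "body": {"series": [{"dx": 1, "dy": 7, "dz": 0, "turn": 0.001, "fingers": 1}, {"dx": 1, "dy": 7, "dz": 0, "turn": 0.001, "fingers": 1}, {"dx": 1, "dy": 7, "dz": 0, "turn": 0.001, "fingers": 1}, {"dx": 1, "dy": 7, "dz": 0, "turn": 0.001, "fingers": 1}, {"dx": 1, "dy": 7, "dz": 0, "turn": 0, "fingers": 1}, {"dx": 1, "dy": 7, "dz": 0, "turn": 0, "fingers": 1}, {"dx": 1, "dy": 7, "dz": 0, "turn": 0, "fingers": 1}, {"dx": 1, "dy": 7, "dz": 0, "turn": 0, "fingers": 1}, {"dx": 1, "dy": 6, "dz": 0, "turn": 0, "fingers": 1}, {"dx": 0, "dy": 3, "dz": 0, "turn": 0, "fingers": 1}, {"dx": 0, "dy": 0, "dz": 0, "turn": 0, "fingers": 1}]}}

```text
clock: 22.48
position: [0.5409, 0.1014, 0.0996]
ee_rot: [0.01, 0.999, 0.032, 0.02]
contact_force: [0.6, -0.4, -2.9]
width: 0.0435
```

```bash
python3 -c "
from h import *
st()"; python3 gap.py | tail -1
```

```text
t 22.48 tcp [0.5409 0.1014 0.0996] lane mm [-0.7 38.4 99.6] jaw 0.0646 F lane [ 0.59 -0.44 -2.89] w 0.0435
tilt [ 0.0407 -0.0193]
pad near (np.float64(0.3006276662228622), 0.004, np.float64(0.187)) 102.0
```

Over the lane, centred, 46 mm short of touching. I lower slowly.

>>> {"method": "play_rows", "body": {"series": [{"dx": 0, "dy": 0, "dz": -6, "turn": 0, "fingers": 1}, {"dx": 0, "dy": 0, "dz": -6, "turn": 0, "fingers": 1}, {"dx": 0, "dy": 0, "dz": -6, "turn": 0, "fingers": 1}, {"dx": 0, "dy": 0, "dz": -6, "turn": 0, "fingers": 1}, {"dx": 0, "dy": 0, "dz": -6, "turn": 0, "fingers": 1}, {"dx": 0, "dy": 0, "dz": -6, "turn": 0, "fingers": 1}, {"dx": 0, "dy": 0, "dz": -5, "turn": 0, "fingers": 1}, {"dx": 0, "dy": 0, "dz": -4, "turn": 0, "fingers": 1}, {"dx": 0, "dy": 0, "dz": -3, "turn": 0, "fingers": 1}, {"dx": 0, "dy": 0, "dz": 0, "turn": 0, "fingers": 1}]}}

```text
clock: 23.42
position: [0.5397, 0.0988, 0.0452]
ee_rot: [0.011, 0.999, 0.031, 0.018]
contact_force: [-0.4, 0.3, -3.6]
width: 0.0441
```

```bash
python3 -c "
from h import *
st()"
```

```text
t 23.42 tcp [0.5397 0.0988 0.0452] lane mm [-2.1 35.8 45.2] jaw 0.062 F lane [-0.41  0.34 -3.63] w 0.0441
tilt [ 0.0376 -0.0208]
```

>>> {"method": "play_rows", "body": {"series": [{"dx": 0, "dy": 0, "dz": -1.5, "turn": 0.002, "fingers": 1}, {"dx": 0, "dy": 0, "dz": -1, "turn": 0.002, "fingers": 1}]}}

```text
clock: 23.58
position: [0.5399, 0.0989, 0.0425]
ee_rot: [0.011, 0.999, 0.033, 0.019]
contact_force: [0.2, 1.1, -3.0]
width: 0.0438
```

>>> {"method": "play_rows", "body": {"series": [{"dx": 0, "dy": 0, "dz": -1, "turn": 0, "fingers": 1}]}}

```text
clock: 23.67
position: [0.5402, 0.0989, 0.0417]
ee_rot: [0.011, 0.999, 0.033, 0.019]
contact_force: [0.2, -0.3, -2.9]
width: 0.0438
```

>>> {"method": "play_rows", "body": {"series": [{"dx": 0, "dy": 0, "dz": -1, "turn": 0, "fingers": 1}]}}

```text
clock: 23.75
position: [0.5403, 0.0989, 0.0412]
ee_rot: [0.011, 0.999, 0.033, 0.019]
contact_force: [-3.1, -0.8, 8.1]
width: 0.0438
```

```bash
python3 -c "
from h import *
st()"
```

```text
t 23.75 tcp [0.5403 0.0989 0.0412] lane mm [-1.4 35.8 41.2] jaw 0.0667 F lane [-3.14 -0.59  8.07] w 0.0438
tilt [ 0.039  -0.0207]
```

>>> {"method": "play_rows", "body": {"series": [{"dx": 0, "dy": 0, "dz": 0, "turn": 0, "fingers": 1}, {"dx": 0, "dy": 0, "dz": 0, "turn": 0, "fingers": -0.3}, {"dx": 0, "dy": 0, "dz": 0, "turn": 0, "fingers": -0.3}, {"dx": 0, "dy": 0, "dz": 0, "turn": 0, "fingers": -0.3}, {"dx": 0, "dy": 0, "dz": 0, "turn": 0, "fingers": -0.3}, {"dx": 0, "dy": 0, "dz": 0, "turn": 0, "fingers": 1}, {"dx": 0, "dy": 0, "dz": 0, "turn": 0, "fingers": 1}, {"dx": 0, "dy": 0, "dz": 0, "turn": 0, "fingers": 1}, {"dx": 0, "dy": 0, "dz": 0, "turn": 0, "fingers": 1}, {"dx": 0, "dy": 0, "dz": 0, "turn": 0, "fingers": 1}], "squeeze": 20}}

```text
clock: 24.58
position: [0.5424, 0.0991, 0.0438]
ee_rot: [0.011, 0.999, 0.033, 0.022]
contact_force: [0.1, -0.4, 0.9]
width: 0.044
```

```bash
python3 - <<'E'
from h import *
st();im=get_image("scene");save(im,"c2.png",crop=(260,160,400,265),scale=5)
E
```

```text
t 24.58 tcp [0.5424 0.0991 0.0438] lane mm [ 0.7 35.9 43.8] jaw 0.067 F lane [ 0.12 -0.39  0.9 ] w 0.044
tilt [ 0.0449 -0.0203]
```

View pics/c2.png

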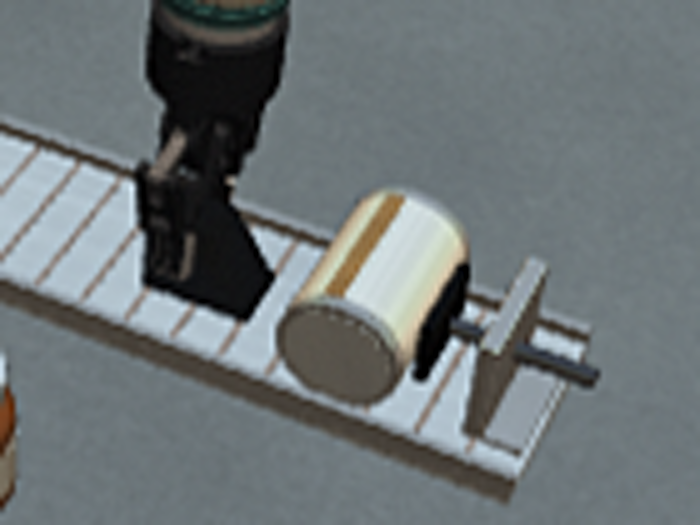

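The crop shows the tin (350,290) resting at the pad (440,325), and the chock (210,260) flat on the floor behind it with its ramp towards the tin. I slide the chock up.

>>> {"method": "play_rows", "body": {"series": [{"dx": -0.3, "dy": 3, "dz": 0, "turn": 0, "fingers": 1}, {"dx": -0.3, "dy": 3, "dz": 0, "turn": 0, "fingers": 1}, {"dx": -0.3, "dy": 3, "dz": 0, "turn": 0, "fingers": 1}, {"dx": -0.3, "dy": 3, "dz": 0, "turn": 0, "fingers": 1}, {"dx": -0.3, "dy": 3, "dz": 0, "turn": 0, "fingers": 1}, {"dx": -0.3, "dy": 3, "dz": 0, "turn": 0, "fingers": 1}]}}

```text
clock: 25.13
position: [0.5415, 0.1169, 0.0438]
ee_rot: [0.012, 0.999, 0.034, 0.023]
contact_force: [-0.3, -1.3, 0.4]
width: 0.0439
```

```bash
python3 -c "
from h import *
st()"
```

```text
t 25.13 tcp [0.5415 0.1169 0.0438] lane mm [ 0.9 53.7 43.8] jaw 0.0678 F lane [-0.35 -1.33  0.36] w 0.0439
tilt [ 0.0464 -0.0231]
```

>>> {"method": "play_rows", "body": {"series": [{"dx": -0.4, "dy": 3, "dz": 0, "turn": 0, "fingers": 1}, {"dx": -0.4, "dy": 3, "dz": 0, "turn": 0, "fingers": 1}, {"dx": -0.4, "dy": 3, "dz": 0, "turn": 0, "fingers": 1}, {"dx": -0.4, "dy": 3, "dz": 0, "turn": 0, "fingers": 1}, {"dx": -0.4, "dy": 3, "dz": 0, "turn": 0, "fingers": 1}, {"dx": -0.2, "dy": 2, "dz": 0, "turn": 0, "fingers": 1}, {"dx": -0.2, "dy": 2, "dz": 0, "turn": 0, "fingers": 1}, {"dx": -0.1, "dy": 1, "dz": 0, "turn": 0, "fingers": 1}]}}

```text
clock: 25.8
position: [0.5387, 0.1399, 0.0439]
ee_rot: [0.012, 0.999, 0.034, 0.023]
contact_force: [0.5, -1.9, 0.7]
width: 0.0441
```

>>> {"method": "play_rows", "body": {"series": [{"dx": -0.1, "dy": 1, "dz": 0, "turn": 0, "fingers": 1}, {"dx": -0.1, "dy": 1, "dz": 0, "turn": 0, "fingers": 1}]}}

```text
clock: 25.97
position: [0.5385, 0.1421, 0.0438]
ee_rot: [0.012, 0.999, 0.034, 0.023]
contact_force: [0.5, -2.6, 0.2]
width: 0.044
```

>>> {"method": "play_rows", "body": {"series": [{"dx": -0.1, "dy": 1, "dz": 0, "turn": 0, "fingers": 1}, {"dx": -0.1, "dy": 1, "dz": 0, "turn": 0, "fingers": 1}]}}

```text
clock: 26.13
position: [0.5382, 0.1442, 0.0439]
ee_rot: [0.012, 0.999, 0.034, 0.023]
contact_force: [0.0, -1.4, 0.7]
width: 0.0439
```

```bash
python3 gap.py
```

```text
t 26.13 tcp [0.5382 0.1442 0.0439] lane mm [-0.5 81.2 43.9] jaw 0.0689 F lane [-0.08 -1.36  0.69] w 0.0439
tilt [ 0.0467 -0.0232]
tin scene 0.79 (np.float64(0.10573979771762276), 0.002, np.float64(0.1479)) geom 0.1289
pad near (np.float64(0.3006276662228622), 0.004, np.float64(0.187)) 102.0
```

>>> {"method": "play_rows", "body": {"series": [{"dx": -0.1, "dy": 1, "dz": 0, "turn": 0, "fingers": 1}, {"dx": -0.1, "dy": 1, "dz": 0, "turn": 0, "fingers": 1}]}}

```text
clock: 26.4
position: [0.538, 0.1461, 0.0439]
ee_rot: [0.012, 0.999, 0.034, 0.023]
contact_force: [-0.5, -3.9, 0.8]
width: 0.0439
```

>>> {"method": "play_rows", "body": {"series": [{"dx": -0.1, "dy": 1, "dz": 0, "turn": 0, "fingers": 1}, {"dx": -0.1, "dy": 1, "dz": 0, "turn": 0, "fingers": 1}]}}

```text
clock: 26.57
position: [0.538, 0.1471, 0.044]
ee_rot: [0.014, 0.999, 0.035, 0.023]
contact_force: [0.8, -5.3, 1.8]
width: 0.0442
```

>>> {"method": "play_rows", "body": {"series": [{"dx": -0.1, "dy": 1, "dz": 0, "turn": 0, "fingers": 1}]}}

```text
clock: 26.65
position: [0.538, 0.1473, 0.0441]
ee_rot: [0.014, 0.999, 0.035, 0.023]
contact_force: [0.1, -6.0, 2.6]
width: 0.0443
```

```bash
python3 gap.py
```

```text
t 26.65 tcp [0.538  0.1473 0.0441] lane mm [-0.6 84.3 44.1] jaw 0.0703 F lane [-0.28 -5.98  2.58] w 0.0443
tilt [ 0.0469 -0.027 ]
tin scene 0.57 (np.float64(0.08536837132809638), 0.002, np.float64(0.1509)) geom 0.1319
pad near (np.float64(0.32562129850002763), 0, np.float64(0.188)) 97.0
```

>>> {"method": "play_rows", "body": {"series": [{"dx": -0.1, "dy": 2, "dz": -0.2, "turn": 0, "fingers": 1}]}}

```text
clock: 26.83
position: [0.538, 0.1482, 0.0441]
ee_rot: [0.015, 0.999, 0.035, 0.023]
contact_force: [0.5, -8.0, 4.2]
width: 0.0438
```

>>> {"method": "play_rows", "body": {"series": [{"dx": -0.1, "dy": 2, "dz": -0.2, "turn": -0.002, "fingers": 1}]}}

```text
clock: 26.92
position: [0.5381, 0.1488, 0.0442]
ee_rot: [0.017, 0.999, 0.035, 0.023]
contact_force: [0.3, -7.6, 4.1]
width: 0.0444
```

>>> {"method": "play_rows", "body": {"series": [{"dx": -0.1, "dy": 2, "dz": -0.2, "turn": -0.002, "fingers": 1}]}}

```text
clock: 27.0
position: [0.5381, 0.1492, 0.0443]
ee_rot: [0.018, 0.999, 0.034, 0.023]
contact_force: [1.8, -8.7, 3.8]
width: 0.044
```

```bash
python3 gap.py
```

```text
t 27.0 tcp [0.5381 0.1492 0.0443] lane mm [-0.4 86.2 44.3] jaw 0.069 F lane [ 1.22 -8.85  3.75] w 0.044
tilt [ 0.047  -0.0348]
tin scene 0.94 (np.float64(0.09355739345730374), 0.002, np.float64(0.1529)) geom 0.1339
pad near (np.float64(0.3248795614375103), 0, np.float64(0.188)) 97.0
```

>>> {"method": "play_rows", "body": {"series": [{"dx": -0.1, "dy": 2.5, "dz": -0.2, "turn": 0, "fingers": 1}]}}

```text
clock: 27.18
position: [0.5382, 0.15, 0.0445]
ee_rot: [0.02, 0.999, 0.035, 0.023]
contact_force: [0.8, -8.8, 3.4]
width: 0.0441
```

>>> {"method": "play_rows", "body": {"series": [{"dx": -0.1, "dy": 2.5, "dz": -0.2, "turn": 0, "fingers": 1}]}}

```text
clock: 27.27
position: [0.5382, 0.1506, 0.0447]
ee_rot: [0.022, 0.999, 0.035, 0.023]
contact_force: [0.1, -8.6, 3.7]
width: 0.044
```

```bash
python3 gap.py
```

```text
t 27.27 tcp [0.5382 0.1506 0.0447] lane mm [-0.2 87.6 44.7] jaw 0.0714 F lane [-0.43 -8.61  3.66] w 0.044
tilt [ 0.0472 -0.0415]
tin scene 0.94 (np.float64(0.1003925004380587), 0, np.float64(0.1532)) geom 0.1352
pad near (np.float64(0.3416705993393109), 0.004, np.float64(0.191)) 94.0
```

The pad is in by about 4 mm again (187→191) at about 8.6 N. I open the fingers while just holding position.

>>> {"method": "play_rows", "body": {"series": [{"dx": 0, "dy": 1.5, "dz": 0, "turn": 0, "fingers": -0.3}, {"dx": 0, "dy": 0.5, "dz": 0, "turn": 0, "fingers": -0.3}, {"dx": 0, "dy": 0, "dz": 0, "turn": 0, "fingers": -0.3}, {"dx": 0, "dy": 0, "dz": 0, "turn": 0, "fingers": -0.3}, {"dx": 0, "dy": 0, "dz": 0, "turn": 0, "fingers": -0.3}, {"dx": 0, "dy": 0, "dz": 0, "turn": 0, "fingers": -0.3}]}}

```text
clock: 27.87
position: [0.5376, 0.1554, 0.0443]
ee_rot: [0.019, 0.999, 0.034, 0.023]
contact_force: [-0.2, -1.3, -0.1]
width: 0.0553
```

```bash
python3 gap.py
```

```text
t 27.87 tcp [0.5376 0.1554 0.0443] lane mm [-0.4 92.4 44.3] jaw 0.0689 F lane [-0.26 -1.29 -0.13] w 0.0553
tilt [ 0.0464 -0.0368]
tin scene 0.71 (np.float64(0.06483045976010393), 0.002, np.float64(0.1528)) geom 0.1398
pad near (np.float64(0.3419379802111546), 0, np.float64(0.188)) 95.0
```

>>> {"method": "play_rows", "body": {"series": [{"dx": 0, "dy": 0, "dz": 0, "turn": 0, "fingers": -0.5}, {"dx": 0, "dy": 0, "dz": 5, "turn": 0, "fingers": -0.5}, {"dx": 0, "dy": 0, "dz": 10, "turn": 0, "fingers": -0.5}, {"dx": 0, "dy": 0, "dz": 15, "turn": 0, "fingers": -0.5}, {"dx": 0, "dy": 0, "dz": 20, "turn": 0, "fingers": -0.5}, {"dx": 0, "dy": 0, "dz": 25, "turn": 0, "fingers": -0.5}, {"dx": 0, "dy": -20, "dz": 25, "turn": 0, "fingers": -0.5}, {"dx": 0, "dy": -30, "dz": 20, "turn": 0, "fingers": -0.5}, {"dx": 0, "dy": -30, "dz": 10, "turn": 0, "fingers": -0.5}, {"dx": 0, "dy": -30, "dz": 0, "turn": 0, "fingers": -0.5}, {"dx": 0, "dy": -30, "dz": 0, "turn": 0, "fingers": -0.5}, {"dx": 0, "dy": -30, "dz": 0, "turn": 0, "fingers": -0.5}, {"dx": 0, "dy": -30, "dz": 0, "turn": 0, "fingers": -0.5}, {"dx": 0, "dy": -30, "dz": 0, "turn": 0, "fingers": -0.5}, {"dx": 0, "dy": 0, "dz": 0, "turn": 0, "fingers": -0.5}]}}

```text
clock: 29.22
position: [0.5377, -0.0832, 0.1948]
ee_rot: [0.021, 0.999, 0.038, 0.031]
contact_force: [-0.0, 0.1, 0.9]
width: 0.0639
```

```bash
python3 gap.py|tail -1; python3 - <<'E'
from h import *
st();T=get_image("top");im=get_image("scene")
for n,I in(("top",T),("scene",im)):
    m=masks_of(I,"tin");print(n,"tin",(tolane([*fit([I],[m[0]["region"].astype(float)],TN,[.535,.21],z=.0485,fixyaw=LY)[0],0])*1e3).round(1)) if m else None
    g=toworld([0,.0985,0]);px=proj(I,[*g[:2],.03])
    ms=sorted(masks_of(I,"chock"),key=lambda m:np.hypot(*(np.array(m["xy"])-px)))
    if ms:
        x,e=fit([I],[ms[0]["region"].astype(float)],CH,[*g[:2],LY],z=.012);print("chock lane",(tolane([*x[:2],0])*1e3).round(1),x[2]-LY,e)
    print([ (l,[np.round(m["xy"]) for m in masks_of(I,l)[:1]]) for l in("jar","standing_tin","bottle")])
a=cv2.resize(im["pixels"][170:260,260:400],None,fx=4,fy=4,interpolation=cv2.INTER_CUBIC);b=cv2.resize(T["pixels"][185:245,80:220],None,fx=4,fy=4,interpolation=cv2.INTER_CUBIC)
cv2.imwrite("pics/c3.png",np.vstack([a,b])[:,:,::-1])
E
```

```text
pad near (np.float64(0.3419379802111546), 0, np.float64(0.188)) 95.0
t 29.32 tcp [ 0.5374 -0.0793  0.1945] lane mm [ -16.1 -141.7  194.5] jaw 0.0774 F lane [ 0.16 -0.02  0.12] w 0.064
tilt [ 0.0622 -0.0364]
top tin [ -0.  153.9   0. ]
chock lane [-1.3 94.2  0. ] 0.005260053468339243 0.11319092017781962
[('jar', [array([202., 129.])]), ('standing_tin', [array([267., 123.])]), ('bottle', [array([393., 149.])])]
scene tin [  0.4 152.3   0. ]
chock lane [-2.4 89.8  0. ] 0.3978335154440608 0.2975901023834334
[('jar', [array([249., 244.])]), ('standing_tin', [array([198., 225.])]), ('bottle', [array([139., 167.])])]
```

View pics/c3.png

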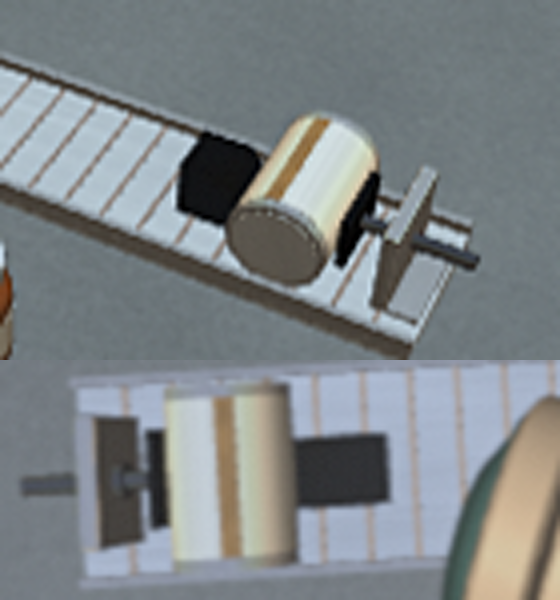

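The final crops show the tin pinned between the pad (360,220) and the chock (220,175), with the chock straight and flat. The top fit has the tin 3.3 mm further on than when it was eased off, so the pad is still pressed. I check the chock's back edge and stability, then sign off.

```bash
python3 - <<'E'
from h import *
T=get_image("top");g=T["pixels"].astype(int).sum(2)
row=g[212,165:190];print(row)
k=np.argmax(row>250);e=165+k-1+(250-row[k-1])/(row[k]-row[k-1]);print("edge",e,"back edge lane y",tolane(ray(T,(e-.0,212),.058))*1e3)
m=masks_of(T,"tin");tn=tolane([*fit([T],[m[0]["region"].astype(float)],TN,[.535,.21],z=.0485,fixyaw=LY)[0],0])*1e3;print("tin",tn.round(1),"expected back",tn[1]-54-34)
E
```

```text
[148 151 151 151 149 148 157 149 153 153 144 211 382 532 550 548 541 526
 490 507 537 543 537 537 541]
edge 176.2280701754386 back edge lane y [-2.7095464  58.69670941 58.        ]
tin [ -0.5 153.8   0. ] expected back 65.7856331261161
```

The camera at y = -0.064 sees the chock's back face, so the dark edge is that face's bottom (z = 12 mm), not its top. Recomputed, it lies at lane y ≈ 67 mm against 65.8 expected for contact. The two agree within the 2 mm calibration, so I hand in.

```bash
python3 - <<'E'
from h import *
T=get_image("top");print("back edge at floor",tolane(ray(T,(176.8,212),.012))*1e3)
print(sign_off())
E
```

```text
back edge at floor [-3.23845207 67.03870367 12.        ]
the job is handed in; nothing more can be done
None
```

The job is handed in after about 29.5 s of the 72 s allowed. I rolled the tin to the pad with two fingers, pressed the pad in about 4 mm at 7.5 N, and eased off. Then I carried over the larger black chock, set it down in the lane with its ramp towards the tin, and slid it up until the pad gave about 4 mm again at 8.6 N. I released it and moved the arm clear.

**Last checks**
- **Tin:** it lies at lane y = 153.8 mm, against 150.6 mm when it was eased off, so the pad is still in by about 3 mm. The scene camera gives 2–3 mm.
- **Chock:** its back edge is at 67 mm, against 65.8 mm expected for contact, and it is straight to within 0.01 rad.
- **Other things:** the jar and the standing tin are where they started to within about 2 pixels. The bottle is unmoved in the scene view, though its top-view reading shifted about 4 pixels.

**Disagreements**
- The scene-camera fit of the partly hidden chock was poor (0.4 rad off), so I did not use it.
- My first back-edge reading, 59 mm, was wrong because I took the edge at the wrong height. The 67 mm above is the corrected figure.
- The tool tilted by up to about 0.06 rad during the moves, with no effect seen on the result.

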